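# Ring up the gift box at the till

## Robot

A 7-joint arm with a two-finger parallel gripper is mounted at the origin on the work surface. World frame = base frame: x ahead of the robot, y to its left, z up, the work surface at z = 0. Lengths are in m, angles in rad, forces in N, time in s.
With the tool pointing down it reaches from about 0.425 to 0.95 m from the base axis. Payload 4.7 kg.
Tool frame: the origin (TCP) lies on the mounting face of the last link; the fingertips stand 173 mm ahead of it and the grasp point (between the pads) lies 155 mm ahead of it; y points along the fingers, x is the direction in which the jaws open and shut, and the axes are right-handed (so a half turn about y gives the same grasp; the last joint's range is limited). The gripper opens to 85 mm and grips with 20 to 120 N. Pads are 22 mm wide; open, the fingers measure 114 mm over their backs; the gripper's body (76 mm by 85 mm) begins 54 mm behind the grasp point. The pads swing forward as they close: fully open they stand 13 mm farther back than shut.
Start: joints at [1.252, 0.469, -0.049, 1.532, 0.024, 1.141, -0.082], TCP at [0.193, -0.647, 0.405] pointing down, gripper open.
Joint ranges: [-2.59, 2.59], [-0.33, 1.99], [-1.39, 1.29], [0.1, 2.45], [-1.04, 4.18], [0.21, 1.99], [-2.66, 2.66]. Speed limits (rad/s): [2.57, 2.57, 3.14, 3.14, 3.14, 3.14, 3.14].

## Interface

Orientations are given as a unit quaternion [x, y, z, w].
In Python, from rig import r, cams, job gives the robot as it stands.
- The arm moves only by the shell command python3 -m crank 'ROWS' [OPENING]. ROWS is text: rows parted by semicolons, each of 4 numbers parted by spaces: the shift along the world's x, y, z in m, then the turn about the world's z in rad. A call has exactly 8 rows; each row shifts and turns the commanded pose from where the row before left it; what a row does not reach is not made up. A row lasts 1/10 s, in which the tool goes at most 50 mm and 8.59 degrees, less where a joint would pass 70% of its speed; a pose out of reach is approached as far as the arm can. A call is refused whole if a number of a shift passes 0.05 or a number of a turn 0.15, either way. A call with a gripper value outside its range is refused whole. OPENING is the opening, from -1 (shut) to 1 (fully open), set as the call begins (- or left out, the last holds). The fingers move at their own pace and stop on an object; the grip force is fixed at half the most. Time passes only in rows, so rows that do not move let the fingers close, or fill a call up. It gives the time, the measured TCP pose, the force and the opening at its end, in the units of the state.
- r.get_state(): the state, without advancing time (a new reading comes with each control period).
- cams.snapshot(name): name is "scene" or "top"; returns the picture (480x640x3 uint8, red, green, blue); there is no depth.
- cams.get_calibration(name): a dict with "mtx" (3x3 intrinsics, pixels), "k1" (the pictures are not rectified: a ray, as slopes to the right and down, at radius r is drawn at 1 + k1 r^2 times it, then the intrinsics apply), "xyz" and "attitude" of the camera in the world. Camera axes: x right, y up, looking along -z (the intrinsics and any distortion apply to the point x, -y, -z); pixel columns grow to the right and rows downward; lengths in m; the calibration is good to about 2 mm. A picture is of the moment at which its call begins. get_calibration takes no time and is no camera call.
- job.job_done(): hands the job in, once; it reports no verdict.
The state is a dict: "time_s": time; "joint_pos": joint angles; "joint_velocities": joint speeds; "joint_torque": joint torques, N m; "tool_pos": TCP position; "orientation": TCP orientation; "wrist_force": force on the tool from outside, world axes, zero at the start; "torque": the same for the moment, N m; "grip_width": finger opening in m.
Only numpy, scipy, OpenCV 4.12 (cv2) and the standard library are available. Lean on these libraries where they do the work, as an engineer would, in place of code of your own. Each camera call takes 0.05 s, during which the arm holds its last target. There are 200 camera calls.

## Task

Ring up the gift box that stands on the dark pad: with the fingertips, gently press the till key of that box's colour right down and let it come up again, then press the green key (total) right down and take the hand away. Do not press any other coloured key or the black one, and leave the three gift boxes and the little pumpkin where they stand.

Things in the scene. Friction and masses are not known exactly. Their poses are not given: they have to be found in the camera images.
- till: White shop till, fixed to the counter, 290 mm deep (its x) by 340 mm wide (its y). Origin: centre of its underside, on the counter. Its x points to its far side, away from the operator. The flat key deck, 60 mm high, spans x from -140 to +45 mm; beyond that rises the printer part, 95 mm high (a receipt end at x 106, y -90 mm sticks up to 130 mm). The grey-backed field of small white keys on the deck is not used.
- red_bezel: Black bezel (42 x 42 x 5 mm, fixed on the key deck) of the red square key, which stands for the red gift box. Origin: centre of its underside, on the deck, z up, axes along the till's. The key cap is 34 x 34 mm, centred over the origin; its top is 18 mm above the origin when up, 12 mm when pressed right down. One of the row of three coloured keys 60 mm apart at the till's x = -15 mm, y = -120, -60 and 0 mm, in any order.
- red_key (a joint): Red key's travel straight down, in m: 0 up, 0.006 pressed right down. Spring: about 1 N to start it, 4.5 N when right down; it comes up by itself. Beyond that it meets a hard stop.
- yellow_bezel: Black bezel (42 x 42 x 5 mm, fixed on the key deck) of the yellow square key, which stands for the yellow gift box. Origin: centre of its underside, on the deck, z up, axes along the till's. The key cap is 34 x 34 mm, centred over the origin; its top is 18 mm above the origin when up, 12 mm when pressed right down. One of the row of three coloured keys 60 mm apart at the till's x = -15 mm, y = -120, -60 and 0 mm, in any order.
- yellow_key (a joint): Yellow key's travel straight down, in m: 0 up, 0.006 pressed right down. Spring: about 1 N to start it, 4.5 N when right down; it comes up by itself. Beyond that it meets a hard stop.
- blue_bezel: Black bezel (42 x 42 x 5 mm, fixed on the key deck) of the blue square key, which stands for the blue gift box. Origin: centre of its underside, on the deck, z up, axes along the till's. The key cap is 34 x 34 mm, centred over the origin; its top is 18 mm above the origin when up, 12 mm when pressed right down. One of the row of three coloured keys 60 mm apart at the till's x = -15 mm, y = -120, -60 and 0 mm, in any order.
- blue_key (a joint): Blue key's travel straight down, in m: 0 up, 0.006 pressed right down. Spring: about 1 N to start it, 4.5 N when right down; it comes up by itself. Beyond that it meets a hard stop.
- green_bezel: Black bezel (42 x 42 x 5 mm, fixed on the key deck) of the green square key, which is the total key. Origin: centre of its underside, on the deck, z up, axes along the till's. The key cap is 34 x 34 mm, centred over the origin; its top is 18 mm above the origin when up, 12 mm when pressed right down. The green and the black key lie at the till's y = +115 mm, one at x = -15 and the other at x = -75 mm, either way round.
- green_key (a joint): Green key's travel straight down, in m: 0 up, 0.006 pressed right down. Spring: about 1 N to start it, 4.5 N when right down; it comes up by itself. Beyond that it meets a hard stop.
- black_bezel: Black bezel (42 x 42 x 5 mm, fixed on the key deck) of the black square key, which is the void key, to be left alone. Origin: centre of its underside, on the deck, z up, axes along the till's. The key cap is 34 x 34 mm, centred over the origin; its top is 18 mm above the origin when up, 12 mm when pressed right down. The green and the black key lie at the till's y = +115 mm, one at x = -15 and the other at x = -75 mm, either way round.
- black_key (a joint): Black key's travel straight down, in m: 0 up, 0.006 pressed right down. Spring: about 1 N to start it, 4.5 N when right down; it comes up by itself. Beyond that it meets a hard stop.
- pad: Dark grey, almost black flat packing pad lying flush on the counter, 120 x 140 mm, to the left of the till. Origin: its centre, at counter height.
- gift_red: Red gift box with white ribbon and bow, loose, 60 x 85 mm and 48 mm high (57 mm with the bow). Origin: centre of its underside. One of the three boxes stands on the pad, its centre within 20 mm of the pad's centre; the other two stand on the bare counter, more than 100 mm from the pad's centre.
- gift_yellow: Yellow gift box with white ribbon and bow, loose, 60 x 85 mm and 48 mm high (57 mm with the bow). Origin: centre of its underside. One of the three boxes stands on the pad, its centre within 20 mm of the pad's centre; the other two stand on the bare counter, more than 100 mm from the pad's centre.
- gift_blue: Blue gift box with white ribbon and bow, loose, 60 x 85 mm and 48 mm high (57 mm with the bow). Origin: centre of its underside. One of the three boxes stands on the pad, its centre within 20 mm of the pad's centre; the other two stand on the bare counter, more than 100 mm from the pad's centre.
- pumpkin: Small orange ornamental pumpkin, loose, 68 mm across and 60 mm high with its stalk, on the counter to the right of the till. Origin: centre of its underside.
Not all that is in view belongs to the job. Leave any turquoise look-alike of the gift_red alone.

How it is judged:
On the way, in this order (a step that is already met when the one before it is completed fails the run):
1. the key of the colour of the box on the pad is pressed down by the fingers (((horizontal distance between gift_red and pad below 0.06 m and value of joint red_key above 0.004 m and contact force between the fingers and red_bezel above 0.5 N) or (horizontal distance between gift_yellow and pad below 0.06 m and value of joint yellow_key above 0.004 m and contact force between the fingers and yellow_bezel above 0.5 N) or (horizontal distance between gift_blue and pad below 0.06 m and value of joint blue_key above 0.004 m and contact force between the fingers and blue_bezel above 0.5 N))), for 0.1 s.
2. then, with the coloured keys up again, the green key is pressed down by the fingers (value of joint green_key above 0.004 m and contact force between the fingers and green_bezel above 0.5 N and value of joint each of red_key, yellow_key, blue_key below 0.0015 m), for 0.1 s.
At the end, for the whole second after the job is handed in: All five keys are up again (within 1.5 mm), the three boxes and the pumpkin are at rest within 10 mm of where they began (value of joint each of red_key, yellow_key, blue_key, green_key, black_key below 0.0015 m and distance of each of gift_red, gift_yellow, gift_blue, pumpkin from where it was at the start of the episode below 0.01 m and linear speed of each of gift_red, gift_yellow, gift_blue, pumpkin below 0.02 m/s); the robot touches nothing.
It fails at once if a wrong key (the black one, or the colour of a box that is not on the pad) pressed over 2.5 mm ((value of joint red_key above 0.0025 m and not (horizontal distance between gift_red and pad below 0.06 m)) or (value of joint yellow_key above 0.0025 m and not (horizontal distance between gift_yellow and pad below 0.06 m)) or (value of joint blue_key above 0.0025 m and not (horizontal distance between gift_blue and pad below 0.06 m)) or value of joint black_key above 0.0025 m).
It fails at once if a key or bezel hit hard (over 25 N) (contact force between any of the arm, the fingers and red_bezel above 25 N or contact force between any of the arm, the fingers and yellow_bezel above 25 N or contact force between any of the arm, the fingers and blue_bezel above 25 N or contact force between any of the arm, the fingers and green_bezel above 25 N or contact force between any of the arm, the fingers and black_bezel above 25 N).
It fails at once if a gift box or the pumpkin moved or lifted (over 10 mm) (distance of any of gift_red, gift_yellow, gift_blue, pumpkin from where it was at the start of the episode above 0.01 m).
It also fails if it takes over 42 s, if anything falls off the work surface, if the arm or the gripper's body presses on something with over 40 N, if the wrist force passes 120 N, or if a joint passes its speed limit or range.

## Working session

There is one attempt and no reset: what is moved stays moved. The work goes in short steps, Python scripts to look and compute and a shell command to move; the robot and the scene stay as the last step left them, time stands still between calls to the robot, and variables do not carry over. Pictures are saved under pics/ and viewed, about 8 in all and at most 12, crops included, and the job is handed in when it is done.

```bash
mkdir -p pics
cat > h.py <<'E'
import numpy as np, cv2
from scipy.spatial.transform import Rotation as R
from rig import r, cams, job
def shot(n,f):
    im=cams.snapshot(n); cv2.imwrite('pics/'+f,im[:,:,::-1]); return im
def ray(n,u,v):
    c=cams.get_calibration(n); K=np.array(c['mtx'])
    k=np.array([c['k1'],0,0,0.]) 
    p=cv2.undistortPoints(np.array([[[u,v]]],float),K,k)[0,0]
    return np.array(c['xyz']),R.from_quat(c['attitude']).apply([p[0],-p[1],-1])
def onz(n,u,v,z):
    o,d=ray(n,u,v); return o+d*(z-o[2])/d[2]
E
python3 - <<'E'
from h import *
for n in('top','scene'): shot(n,n+'0.png'); print(cams.get_calibration(n))
print(r.get_state())
E
```

```text
{'mtx': array([[597.16304241,   0.        , 318.91536004],
       [  0.        , 597.16304241, 240.52140554],
       [  0.        ,   0.        ,   1.        ]]), 'k1': -0.03335599816645082, 'xyz': array([ 0.3977142 , -0.02654544,  1.21388811]), 'attitude': array([-0.06042909,  0.0586837 ,  0.71120336, -0.69792144])}
{'mtx': array([[552.1625267 ,   0.        , 333.26353221],
       [  0.        , 552.1625267 , 246.86690811],
       [  0.        ,   0.        ,   1.        ]]), 'k1': -0.11038647496421625, 'xyz': array([1.18625732, 0.46990441, 0.76899445]), 'attitude': array([0.17561676, 0.37698464, 0.81544469, 0.40260563])}
{'time_s': 0.1, 'joint_pos': array([ 1.25211398,  0.46937325, -0.04859103,  1.5335464 ,  0.02409654,
        1.14099889, -0.08228624]), 'joint_velocities': array([ 1.15044305e-03, -1.95605348e-03,  1.16129191e-03, -3.26379469e-03,
        1.13724200e-03, -7.32865201e-05,  1.52155405e-03]), 'joint_torque': array([ 5.08833036e-04, -5.11516500e+01, -4.71677876e-02, -2.38388729e+01,
        1.07601695e-02,  4.34791495e-03,  4.02416583e-05]), 'tool_pos': array([ 0.19283946, -0.64664945,  0.40376956]), 'orientation': array([-0.56660978,  0.42306313, -0.42205233,  0.56731189]), 'wrist_force': array([-0.38919948,  0.3325805 , -0.47509969]), 'torque': array([-0.01320985, -0.01467868,  0.00336409]), 'grip_width': 0.08551357659008776}
```

View pics/top0.png

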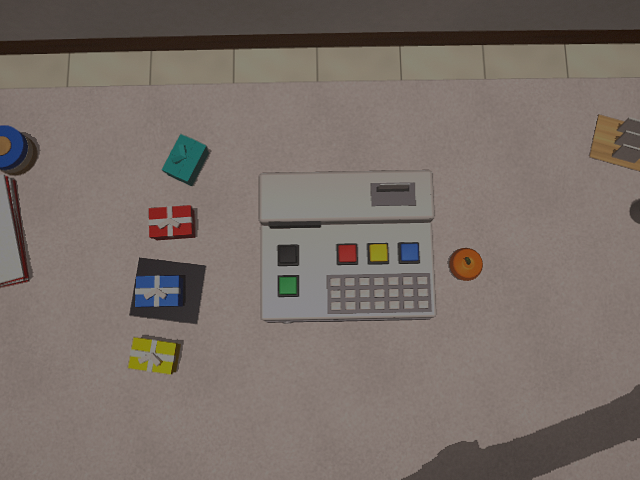

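View pics/scene0.png

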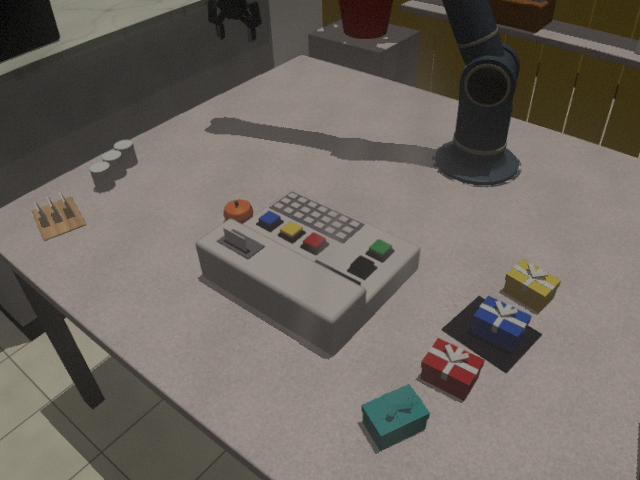

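Top view: candidates are the red box (171,222), blue box (157,291), yellow box (153,356), with a turquoise look-alike at (185,158). Only blue stands on the dark pad (168,290). The keys are blue (409,252), green (288,286) and black (288,255). I'll confirm with a crop and measure.

Run:
```python
from h import *
P={}
for n in('top','scene'):
    im=cv2.imread(f'pics/{n}0.png'); hsv=cv2.cvtColor(im,cv2.COLOR_BGR2HSV)
    for name,lo,hi,near in [('blue',(105,120,70),(125,255,255),{'top':(409,250),'scene':(270,218)}),('yellow',(24,150,90),(33,255,255),{'top':(378,252),'scene':(291,230)}),('red',(0,170,90),(5,255,255),{'top':(347,253),'scene':(314,240)}),('green',(55,120,60),(78,255,255),{'top':(288,286),'scene':(380,246)}),]:
        m=cv2.inRange(hsv,lo,hi)
        if name=='red': m|=cv2.inRange(hsv,(174,170,90),(180,255,255))
        k,l,s,c=cv2.connectedComponentsWithStats(m)
        i=min((i for i in range(1,k) if s[i,4]>60),key=lambda i:np.hypot(*(c[i]-near[n])))
        print(n,name,c[i].round(1),s[i],onz(n,*c[i],.078).round(4)); P[n,name]=c[i]
for name in('blue','yellow','red','green'):
    a,d=ray('top',*P['top',name]); b,e=ray('scene',*P['scene',name])
    t=np.linalg.lstsq(np.c_[d,-e],b-a,rcond=None)[0]; p,q=a+d*t[0],b+e*t[1]
    print(name,((p+q)/2).round(4),np.linalg.norm(p-q).round(4))
print('pad',onz('top',168,290,0),'box',onz('top',157,291,.05))
im=cv2.imread('pics/top0.png'); a=cv2.resize(im[190:390,110:220],None,fx=3,fy=3,interpolation=2);b=cv2.resize(im[160:330,250:490],None,fx=1.9,fy=1.9)
o=np.zeros((600,800,3),np.uint8);o[:,:330]=a;o[:b.shape[0],335:335+b.shape[1]]=b[:,:465];cv2.imwrite('pics/crop.png',o)
print(R.from_quat(r.get_state()['orientation']).as_matrix().round(3))
```

```text
top blue [409.1 252. ] [401 244  18  17 291] [ 0.5654 -0.1986  0.078 ]
top yellow [378.2 252.2] [370 244  17  17 275] [ 0.5663 -0.1392  0.078 ]
top red [347. 253.] [339 245  17  17 286] [ 0.5658 -0.079   0.078 ]
top green [287.7 285. ] [279 277  18  17 296] [0.5062 0.0355 0.078 ]
scene blue [268.9 217.4] [259 212  20  12 132] [ 0.5691 -0.1926  0.078 ]
scene yellow [539.  287.7] [529 282  21  14  92] [0.4318 0.3302 0.078 ]
scene red [462.3 375. ] [449 368  25  16 153] [0.6802 0.3089 0.078 ]Traceback (most recent call last):
  File "<stdin>", line 9, in <module>
ValueError: min() iterable argument is empty
```

The three keys come out 60 mm apart, and green−blue is (−59, +234) mm against the expected (−60, +235), so the top-view fit is good. The scene mask for the coloured keys caught the boxes instead, so I'll fix that.

Run:
```python
from h import *
im=cv2.imread('pics/scene0.png'); x0,y0=250,205; c=im[y0:275,x0:400]; hsv=cv2.cvtColor(c,cv2.COLOR_BGR2HSV)
for name,lo,hi,t in [('blue',(100,90,40),(130,255,255),(409.1,252)),('green',(50,90,30),(85,255,255),(287.7,285))]:
    k,l,s,ce=cv2.connectedComponentsWithStats(cv2.inRange(hsv,lo,hi)); i=1+np.argmax(s[1:,4])
    p=ce[i]+[x0,y0]; a,d=ray('top',*t); b,e=ray('scene',*p)
    q=np.linalg.lstsq(np.c_[d,-e],b-a,rcond=None)[0]
    print(name,p.round(1),s[i],'mid',((a+d*q[0]+b+e*q[1])/2).round(4),'gap',np.linalg.norm(a+d*q[0]-b-e*q[1]).round(4))
print('pad',onz('top',168,290,0).round(3),'box',onz('top',157,291,.05).round(3))
im=cv2.imread('pics/top0.png'); a=cv2.resize(im[190:390,110:220],None,fx=3,fy=3,interpolation=2);b=cv2.resize(im[160:330,250:490],None,fx=1.9,fy=1.9)
o=np.zeros((600,800,3),np.uint8);o[:,:330]=a;o[:b.shape[0],335:335+456]=b;cv2.imwrite('pics/crop.png',o)
print(R.from_quat(r.get_state()['orientation']).as_matrix().round(3))
```

```text
blue [269.  217.5] [  9   6  21  14 163] mid [ 0.5654 -0.1983  0.0729] gap 0.0026
green [379.3 246.4] [120  35  19  14 146] mid [0.5061 0.0365 0.0744] gap 0.0018
pad [0.508 0.284 0.   ] box [0.502 0.293 0.05 ]
[[ 0.286 -0.001  0.958]
 [-0.958  0.002  0.286]
 [-0.002 -1.    -0.   ]]
```

```bash
python3 -m crank '0.0233 0.028 0 0;0.0233 0.028 0 0;0.0233 0.028 0 0;0.0233 0.028 0 0;0.0233 0.028 0 0;0.0233 0.028 0 0;0.0233 0.028 0 0;0.0233 0.028 0 0' -1
```

```text
time_s: 0.9
tool_pos: [0.38, -0.4215, 0.4044]
orientation: [-0.567, 0.423, -0.422, 0.567]
wrist_force: [1.2, -0.4, -0.3]
grip_width: -0.0002
```

View pics/crop.png

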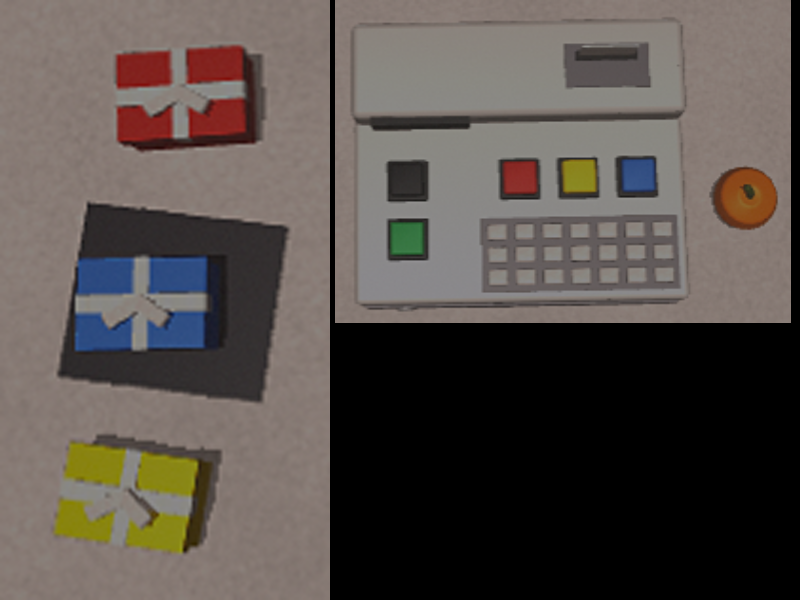

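The crop confirms the blue box stands on the dark pad, with red and yellow on bare counter. Next: above the blue key at (0.5655, −0.1985).

```bash
python3 -m crank '0.0232 0.0279 -0.01 0;0.0232 0.0279 -0.01 0;0.0232 0.0279 -0.01 0;0.0232 0.0279 -0.01 0;0.0232 0.0279 -0.01 0;0.0232 0.0279 -0.01 0;0.0232 0.0279 -0.01 0;0.0232 0.0279 -0.01 0'; python3 -m crank '0 0 -0.01 0;0 0 -0.01 0;0 0 -0.01 0;0 0 -0.01 0;0 0 -0.004 0;0 0 0 0;0 0 0 0;0 0 0 0'
python3 - <<'E'
from h import *
a=shot('top','t1.png');b=shot('scene','s1.png')
o=np.hstack([cv2.resize(a[150:330,250:450],(400,360)),cv2.resize(b[100:310,190:410],(400,382))[:360]])
cv2.imwrite('pics/c1.png',o[:,:,::-1])
s=r.get_state();print(s['tool_pos'],s['wrist_force'])
E
```

```text
time_s: 1.7
tool_pos: [0.5655, -0.1985, 0.324]
orientation: [0.567, -0.423, 0.422, -0.567]
wrist_force: [0.8, 0.2, -0.0]
grip_width: 0.0003
time_s: 2.5
tool_pos: [0.5651, -0.1999, 0.2813]
orientation: [-0.567, 0.422, -0.423, 0.567]
wrist_force: [0.8, -0.3, 0.3]
grip_width: 0.0
[ 0.56506316 -0.19970444  0.28127974] [-0.10124782 -0.18634842  0.32163158]
```

View pics/c1.png

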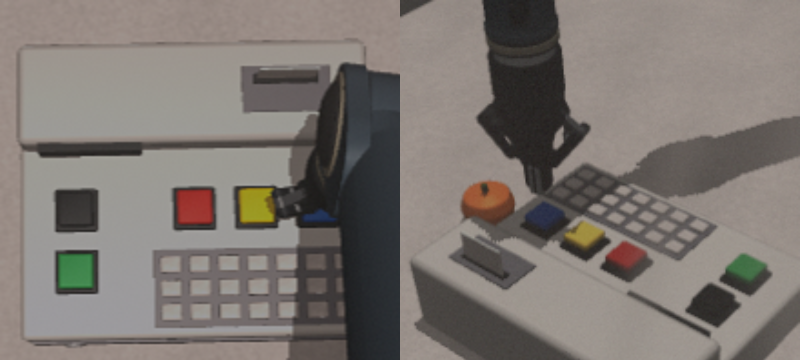

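The tip hangs about 30 mm above the blue cap in the scene view (crop 540,190). Descending gently.

```bash
python3 -m crank '0 0 -0.005 0;0 0 -0.005 0;0 0 -0.005 0;0 0 -0.005 0;0 0 -0.004 0;0 0 0 0;0 0 0 0;0 0 0 0';  python3 -m crank '0 0 -0.001 0;0 0 -0.001 0;0 0 -0.001 0;0 0 -0.001 0;0 0 -0.001 0;0 0 0 0;0 0 0 0;0 0 0 0'
```

```text
time_s: 3.4
tool_pos: [0.5651, -0.1997, 0.257]
orientation: [-0.567, 0.422, -0.423, 0.567]
wrist_force: [0.8, -0.1, 1.0]
grip_width: -0.0001
time_s: 4.2
tool_pos: [0.5649, -0.1996, 0.2518]
orientation: [-0.567, 0.422, -0.423, 0.567]
wrist_force: [0.2, -0.4, 0.0]
grip_width: 0.0004
```

```bash
python3 -m crank '0 0 -0.001 0;0 0 -0.001 0;0 0 -0.001 0;0 0 0 0;0 0 0 0;0 0 0 0;0 0 0 0;0 0 0 0'
```

```text
time_s: 5.0
tool_pos: [0.565, -0.1997, 0.2488]
orientation: [-0.567, 0.422, -0.423, 0.567]
wrist_force: [0.2, 0.9, 2.2]
grip_width: 0.0003
```

```bash
python3 -m crank '0 0 -0.001 0;0 0 -0.001 0;0 0 -0.001 0;0 0 0 0;0 0 0 0;0 0 0 0;0 0 0 0;0 0 0 0'; python3 -m crank '0 0 -0.0005 0;0 0 -0.0005 0;0 0 -0.0005 0;0 0 0 0;0 0 0 0;0 0 0 0;0 0 0 0;0 0 0 0'
```

```text
time_s: 5.8
tool_pos: [0.565, -0.1997, 0.2458]
orientation: [-0.567, 0.422, -0.423, 0.567]
wrist_force: [-0.9, -0.5, 4.5]
grip_width: -0.0003
time_s: 6.6
tool_pos: [0.565, -0.1996, 0.2454]
orientation: [0.567, -0.422, 0.423, -0.567]
wrist_force: [-3.0, -0.0, 10.8]
grip_width: 0.0001
```

The hard stop is reached: 10.8 N with z blocked. Release and go to green: shift (−0.059, +0.236).

```bash
python3 -m crank '0 0 0.001 0;0 0 0.002 0;0 0 0.005 0;0 0 0.01 0;0 0 0.01 0;0 0 0.01 0;0 0 0.01 0;0 0 0 0'; python3 -m crank '-0.0074 0.0295 0 0;-0.0074 0.0295 0 0;-0.0074 0.0295 0 0;-0.0074 0.0295 0 0;-0.0074 0.0295 0 0;-0.0074 0.0295 0 0;-0.0074 0.0295 0 0;-0.0074 0.0295 0 0'; python3 -m crank '0 0 -0.005 0;0 0 -0.005 0;0 0 -0.002 0;0 0 0 0;0 0 0 0;0 0 0 0;0 0 0 0;0 0 0 0'
python3 - <<'E'
from h import *
a=shot('top','t2.png');b=shot('scene','s2.png')
o=np.hstack([cv2.resize(a[150:330,250:450],(400,360)),cv2.resize(b[140:320,220:420],(400,360))])
cv2.imwrite('pics/c2.png',o[:,:,::-1])
s=r.get_state();print(s['tool_pos'],s['wrist_force'])
E
```

```text
time_s: 7.4
tool_pos: [0.5655, -0.1998, 0.2942]
orientation: [-0.567, 0.421, -0.424, 0.567]
wrist_force: [0.6, 0.2, -0.7]
grip_width: 0.0001
time_s: 8.2
tool_pos: [0.5052, 0.0375, 0.2922]
orientation: [0.567, -0.423, 0.423, -0.567]
wrist_force: [0.6, -0.3, 0.4]
grip_width: 0.0002
time_s: 9.0
tool_pos: [0.5058, 0.0362, 0.2804]
orientation: [-0.567, 0.423, -0.423, 0.567]
wrist_force: [-0.8, -0.2, -0.1]
grip_width: -0.0
[0.50575262 0.03629421 0.28033022] [ 0.22102071 -0.56958414 -0.24156861]
```

View pics/c2.png

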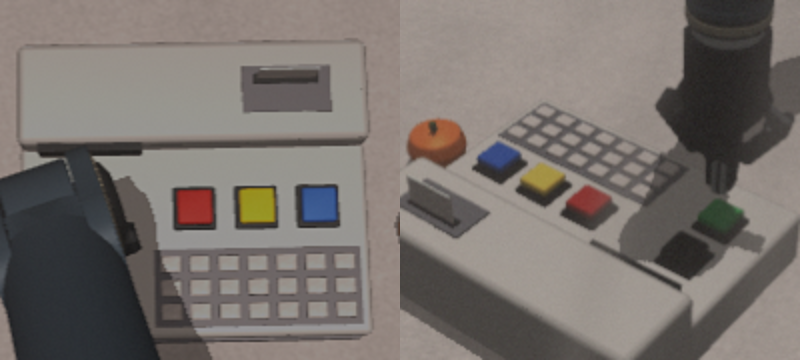

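The blue, yellow and red keys are all up, and the tip stands above green (crop 718,185 over 720,217), clear of black (688,252). Same descent as before.

```bash
python3 -m crank '0 0 -0.005 0;0 0 -0.005 0;0 0 -0.005 0;0 0 -0.005 0;0 0 -0.004 0;0 0 -0.002 0;0 0 0 0;0 0 0 0';  python3 -m crank '0 0 -0.001 0;0 0 -0.001 0;0 0 -0.001 0;0 0 -0.001 0;0 0 -0.001 0;0 0 0 0;0 0 0 0;0 0 0 0'
```

```text
time_s: 9.9
tool_pos: [0.5058, 0.0364, 0.2543]
orientation: [-0.567, 0.423, -0.423, 0.567]
wrist_force: [0.2, -0.2, 0.6]
grip_width: 0.0002
time_s: 10.7
tool_pos: [0.5058, 0.0364, 0.2493]
orientation: [-0.567, 0.422, -0.423, 0.567]
wrist_force: [-0.4, -0.4, 2.9]
grip_width: 0.0003
```

```bash
python3 -m crank '0 0 -0.001 0;0 0 -0.001 0;0 0 -0.001 0;0 0 -0.0005 0;0 0 0 0;0 0 0 0;0 0 0 0;0 0 0 0'; python3 -m crank '0 0 -0.0005 0;0 0 -0.0005 0;0 0 0 0;0 0 0 0;0 0 0 0;0 0 0 0;0 0 0 0;0 0 0 0'
```

```text
time_s: 11.5
tool_pos: [0.5058, 0.0363, 0.2458]
orientation: [-0.567, 0.422, -0.423, 0.567]
wrist_force: [-0.9, 0.4, 4.3]
grip_width: -0.0001
time_s: 12.3
tool_pos: [0.5058, 0.0364, 0.2454]
orientation: [0.567, -0.422, 0.423, -0.567]
wrist_force: [-2.1, -0.8, 9.5]
grip_width: 0.0001
```

Hard stop again (9.5 N). Taking the hand away up and clear.

```bash
python3 -m crank '0 0 0.001 0;0 0 0.002 0;0 0 0.005 0;0 0 0.015 0;0 0 0.03 0;0 0 0.03 0;0 0 0.03 0;0 0 0.02 0'; python3 -m crank '0.0 -0.04 0 0;0 -0.04 0 0;0 -0.04 0 0;0 -0.04 0 0;0 -0.04 0 0;0 -0.04 0 0;0 -0.04 0 0;0 -0.04 0 0'; python3 -m crank '0 -0.03 0 0;0 -0.03 0 0;0 -0.03 0 0;0 0 0 0;0 0 0 0;0 0 0 0;0 0 0 0;0 0 0 0'
python3 - <<'E'
from h import *
a=shot('top','t3.png');cv2.imwrite('pics/c3.png',a[:,:,::-1])
b=cv2.cvtColor(cv2.imread('pics/top0.png'),cv2.COLOR_BGR2RGB)
d=cv2.absdiff(a,b).max(2)
print('boxes diff',(d[200:400,110:220]>40).sum(),'till left',(d[160:330,250:370]>40).sum(),'pumpkin',(d[240:290,445:490]>40).sum())
s=r.get_state();print(s['tool_pos'],s['wrist_force'],abs(s['joint_velocities']).max())
E
```

```text
time_s: 13.1
tool_pos: [0.5057, 0.0365, 0.3795]
orientation: [-0.567, 0.422, -0.423, 0.567]
wrist_force: [-0.3, 0.0, 0.1]
grip_width: 0.0001
time_s: 13.9
tool_pos: [0.5052, -0.2851, 0.3773]
orientation: [-0.567, 0.423, -0.422, 0.567]
wrist_force: [0.2, 0.2, -0.3]
grip_width: 0.0
time_s: 14.7
tool_pos: [0.5061, -0.3725, 0.3779]
orientation: [-0.567, 0.422, -0.422, 0.567]
wrist_force: [-0.1, 0.1, -0.4]
grip_width: -0.0002
boxes diff 0 till left 0 pumpkin 570
[ 0.50599824 -0.37274247  0.37790066] [-0.15258969  0.18990907 -0.00732803] 0.007162009845122443
```

View pics/c3.png

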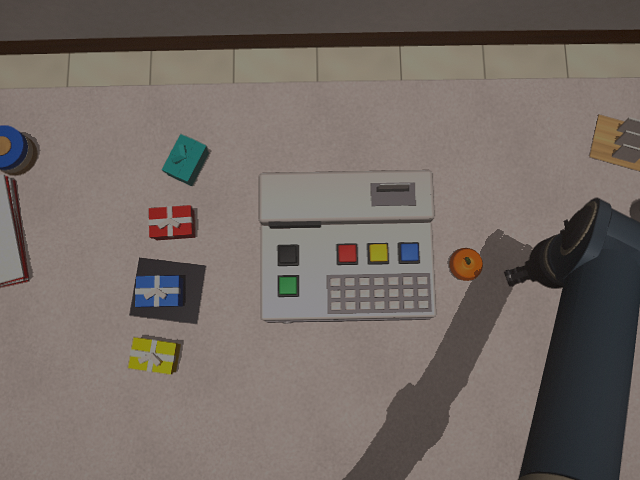

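All keys are up, the boxes are unchanged and the pumpkin is still at (466,264). The pixel difference there is the arm's shadow. The hand is clear, so I'm handing in.

```bash
python3 -c "from rig import job; print(job.job_done())"
```

```text
the job is handed in; nothing more can be done
None
```

I rang up the blue gift box, the one standing on the dark pad, and handed the job in at about 15 s; no verdict is reported. With shut fingertips I pressed the blue key to its hard stop (10.8 N at the wrist) and let it up. I then pressed green to its stop (9.5 N) and took the hand away.

**Last checks:**
- **Keys and boxes:** the last top picture shows no change in the boxes or in the left part of the till, which holds green, black, red and most of yellow. By eye, all five keys are up.
- **Robot:** wrist force was about 0 and the hand was clear of everything.
- **Pumpkin:** the pixel check there did flag a change (570 px). I put it down to the arm's shadow, since the pumpkin looks to be at the same pixels as before, but I did not measure it again.
- **Key positions:** the first scene-camera colour mask for yellow and red caught the gift boxes, and it found no green. I redid it for blue and green only. The two views then agreed to within 3 mm, with heights 4–5 mm below the expected 78 mm. The presses met the keys at about the expected height.

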